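# Turn the pen carousel to its click stop and load the green marker

### The job

First turn the rotating desk organiser (the black post is its handle) until the leaning green cup clicks into its stop at the red pointer on the foot. Then take the green marker out of the wooden block and drop it, as it stands with the same end down, all the way into the green cup, leaving the cup at the pointer. Leave the blue marker, the mug and the stapler where they are.

Things in the scene. Friction and masses are not known exactly. Their poses are not given: they have to be found in the camera images.
- turntable (a joint): angle (rad) of the turntable, a grey disc 200 mm across, deck 49 mm high, on a fixed white foot (224 mm across, 34 mm high), vertical axis. Positive = counter-clockwise from above, range -0.2 to 2.3. Springy click stops at 0 (green cup at the red pointer), 1.047 (blue cup there) and 2.094 (orange there); it snaps to the nearest. About 3 N at the handle passes a stop.
- hub (a point): on the turntable's vertical axis, at the top of the small metal hub, 79 mm above the desk
- handle_top (a point): centre of the top of the handle: an upright black round post, 18 mm diameter, 85 mm tall, on the turntable 75 mm from its axis, top 134 mm above the desk; 120 degrees counter-clockwise (from above) from the green cup. A low white clip tray (18 mm high) stands on the deck 60 degrees to either side of it.
- pointer (a point): top of the red pointer block (30 x 16 x 40 mm) on the fixed foot, 115 mm from the axis, 40 mm above the desk, on the side facing roughly the robot
- cup_green (a point): the green cup: square tube, inner 28 x 28, outer 34 x 34, inner depth 72 mm, fixed on the turntable, leaning outward from the axis 32 degrees from vertical. Origin: centre of its inner floor (48 mm from the axis, 62 mm above the desk); z along the bore out of the mouth (mouth at z = 72 mm), x outward and down, y level. Like cups, blue and orange, stand 60 and 120 degrees clockwise.
- marker_green: the green marker, a round stick 18 mm diameter, 120 mm long, 30 g, with a white band from 55 to 75 mm, standing upright in one of the two holes of the wooden block. Origin: centre of its lower end; z runs along it to the upper end.
- marker_blue: the blue marker, same size, upright in the other hole; leave it
- pen_block: fixed wooden block 50 x 120 x 50 mm (x, y, z), origin at the centre of its underside; two round holes of 21 mm diameter, 40 mm deep, at y = -35 and +35 mm hold the markers, whose upper ends are 130 mm above the desk
- mug: white mug, 80 mm diameter, 90 mm high, handle to its +y; origin at the centre of its underside; leave it
- stapler: blue and black stapler, 130 x 36 x 58 mm, origin at the centre of its underside; leave it
Things that resemble listed ones, but are neither listed nor needed, are in the scene too. Leave any purple or turquoise look-alike of the part that bears turntable alone.

How it is judged:
On the way, in this order (a step that is already met when the one before it is completed fails the run):
1. the turntable rests in the stop that puts the green cup at the pointer, the green marker not yet in the cup (value of joint turntable between -0.08 and 0.08 rad and velocity of joint turntable between -0.1 and 0.1 rad/s and distance between marker_green and cup_green above 0.08 m), for 0.3 s.
2. the green marker is fully down in the green cup with the cup at the pointer (value of joint turntable between -0.08 and 0.08 rad and distance between marker_green and cup_green below 0.015 m and angle between the z axis of marker_green and the z axis of cup_green, either way round below 0.25 rad), for 0.2 s.
At the end, for the whole second after the job is handed in: The turntable rests within 0.08 rad of its 0 stop (green cup at the pointer); the green marker's lower end is within 15 mm of the centre of the green cup's inner floor and the marker lies along the cup's bore within 0.25 rad, at rest (all of step 2 and velocity of joint turntable between -0.1 and 0.1 rad/s and linear speed of marker_green below 0.03 m/s); the robot touches nothing.
It fails at once if the blue marker is moved more than 30 mm (distance of marker_blue from where it was at the start of the episode above 0.03 m).
It fails at once if the mug is moved more than 30 mm (distance of mug from where it was at the start of the episode above 0.03 m).
It fails at once if the stapler is moved more than 30 mm (distance of stapler from where it was at the start of the episode above 0.03 m).
It also fails if it takes over 61 s, if anything falls off the work surface, if the arm or the gripper's body presses on something with over 40 N, if the wrist force passes 120 N, or if a joint passes its speed limit or range.

### The arm

A 6-joint arm with a two-finger parallel gripper is mounted at the origin on the work surface. World frame = base frame: x ahead of the robot, y to its left, z up, the work surface at z = 0. Lengths are in m, angles in rad, forces in N, time in s.
With the tool pointing down it reaches from about 0.35 to 0.775 m from the base axis. Payload 7.3 kg.
Tool frame: the origin (TCP) lies at the very end of the fingers, on their centre line; the grasp point (between the pads) lies 19 mm behind it (robot.hold_point_z is the distance from the TCP to the grasp point, in m); z points along the fingers, y is the direction in which the jaws open and shut (so a half turn about z gives the same grasp; the last joint's range is limited). The gripper opens to 92 mm and grips with 3 to 60 N. Pads are 19 mm wide; open, the fingers measure 130 mm over their backs; the gripper's body (75 mm by 190 mm) begins 47 mm behind the grasp point.
Start: joints at [1.134, 0.342, 1.524, -0, 1.275, -0.146], TCP at [0.151, 0.503, 0.227] pointing down, gripper open.
Joint ranges: [-2.53, 2.53], [-0.77, 2.02], [0.04, 2.7], [-1, 4.14], [0.28, 2.66], [-3.11, 3.11]. Speed limits (rad/s): [2.57, 2.57, 3.14, 3.14, 3.14, 3.14].

### API

Orientations are given as [roll, pitch, yaw] about the fixed x, y, z axes, in that order (R = Rz(yaw) Ry(pitch) Rx(roll)).
In Python, from cell import monitor, viewer, robot gives the robot as it stands.
- The arm moves only by the tool move_arm, never from a script. Its argument "deltas" is a list of rows, each an object of numbers: "x", "y", "z": the shift along the tool's x, y, z in m; "wx", "wy", "wz": the turn, a rotation vector about the tool's x, y, z in degrees; "hand": the opening, from 0 (shut) to 1 (fully open). In form: [{"x": .., "y": .., "z": .., "wx": .., "wy": .., "wz": .., "hand": ..}, ...]. A call has 1 to 8 rows; each row is the pose to reach, as a shift and turn from the pose commanded when the call began, along the tool's axes at that moment; what a row does not reach only later rows make up. A row lasts 1/8 s, in which the tool goes at most 62.5 mm and 10.7 degrees, less where a joint would pass 70% of its speed; a pose out of reach is approached as far as the arm can. A call with a gripper value outside its range is refused whole. The fingers move at their own pace and stop on an object; "grip_force" is the grip in N (left out, the last holds). Time passes only in rows, so rows that repeat a pose let the fingers close. It gives the time, the measured TCP pose, the force and the opening at its end, in the units of the state.
- monitor.observe(): the state, without advancing time (a new reading comes with each control period).
- viewer.read_camera(name): name is "scene" or "top" or "wrist"; returns the picture (420x560x3 uint8, red, green, blue); there is no depth.
- viewer.camera_params(name): a dict with "camera_matrix" (3x3 intrinsics, pixels), "R" (3x3) and "t" (3): a world point X has camera coordinates R X + t. Camera axes: x right, y down, z forward; pixel columns grow to the right and rows downward; lengths in m; the calibration is good to about 2 mm. A picture is of the moment at which its call begins: read the wrist's pose just before it. camera_params takes no time and is no camera call; for the wrist camera it gives the pose at the moment of the call.
- robot.hand_in(): hands the job in, once; it reports no verdict.
The state is a dict: "time": time; "qpos": joint angles; "qvel": joint speeds; "joint_efforts": joint torques, N m; "tool_pos": TCP position; "tool_rot": TCP orientation; "contact_force": force on the tool from outside, world axes, zero at the start; "torque": the same for the moment, N m; "opening": finger opening in m.
Only numpy, scipy, OpenCV 4.12 (cv2) and the standard library are available. Lean on these libraries where they do the work, as an engineer would, in place of code of your own. Each camera call takes 0.05 s, during which the arm holds its last target. There are 200 camera calls.

## Working session

There is one attempt and no reset: what is moved stays moved. The work goes in short steps, Python scripts to look and compute and a tool call to move; the robot and the scene stay as the last step left them, time stands still between calls to the robot, and variables do not carry over. Pictures are saved under pics/ and viewed, about 8 in all and at most 12, crops included, and the job is handed in when it is done.

Besides the shell and the picture viewer there is one more tool, called after ">>>" by a JSON object that holds its "name" and its "arguments". move_arm: Moves the arm, as the interface text tells. Its arguments: {"type":"object","properties":{"deltas":{"type":"array","items":{"type":"object","properties":{"x":{"type":"number"},"y":{"type":"number"},"z":{"type":"number"},"wx":{"type":"number"},"wy":{"type":"number"},"wz":{"type":"number"},"hand":{"type":"number"}}}},"grip_force":{"type":"number"}},"required":["deltas"]}

```bash
mkdir -p pics; ls; python3 - <<'E'
from cell import monitor, viewer, robot
import cv2,numpy as np
s=monitor.observe();print(s)
for n in("scene","top"):
    im=viewer.read_camera(n);cv2.imwrite(f"pics/{n}0.png",im[:,:,::-1]);p=viewer.camera_params(n);print(n,p)
E
```

```text
pics
{'time': 0.0, 'qpos': array([ 1.13400152e+00,  3.42722953e-01,  1.52501534e+00,  3.97849180e-06,
        1.27542218e+00, -1.46012884e-01]), 'qvel': array([-0.00216885,  0.00086997,  0.00097313, -0.00045106, -0.0005798 ,
        0.00118922]), 'joint_efforts': array([-2.35268431e-03, -4.31223428e+01, -2.44216847e+01,  7.15437136e-02,
        5.58045530e-02, -1.49322241e-04]), 'tool_pos': array([0.1503252 , 0.50258612, 0.22604544]), 'tool_rot': array([-3.14004207e+00, -2.31872455e-04,  2.85080939e+00]), 'contact_force': array([ 0.07759029,  0.43902493, -0.59359132]), 'torque': array([-0.05828873,  0.00402285, -0.02023495]), 'opening': 0.09203010278414289}
scene {'camera_matrix': array([[403.48264873,   0.        , 288.20644638],
       [  0.        , 403.48264873, 203.943231  ],
       [  0.        ,   0.        ,   1.        ]]), 'R': array([[ 0.2916009 ,  0.95652302,  0.00571275],
       [ 0.49931792, -0.14712013, -0.8538368 ],
       [-0.81587409,  0.25183206, -0.52050944]]), 't': array([-0.16298816, -0.15604384,  1.56816134])}
top {'camera_matrix': array([[388.79075235,   0.        , 280.62588644],
       [  0.        , 388.79075235, 207.83887275],
       [  0.        ,   0.        ,   1.        ]]), 'R': array([[ 0.01061808, -0.99993351,  0.00449815],
       [-0.99405899, -0.0110428 , -0.10828104],
       [ 0.10832351, -0.00332169, -0.99411015]]), 't': array([-0.02846849,  0.50025955,  1.4634143 ])}
```

View pics/scene0.png

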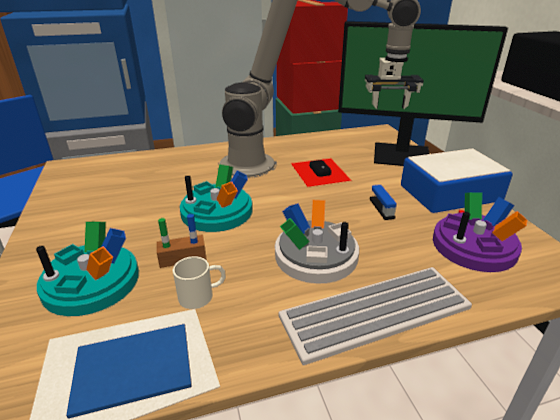

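View pics/top0.png

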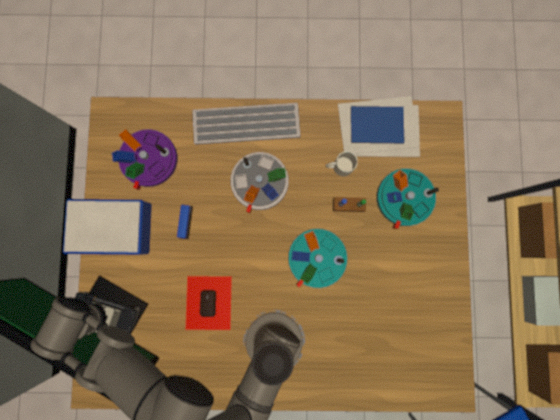

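The scene shows grey/white organiser at scene (317,245), top (259,180). The turquoise ones (top (407,198), (318,258)) and the purple one (148,158) are look-alikes. Only the grey disc on a white foot fits. In the top view its pointer is at about (249,209) with the orange cup near it, the handle at about (247,161), and the block at (349,205) with the green marker on the right. I'll enlarge to confirm and measure.

```bash
cat > h.py <<'E'
from cell import monitor, viewer, robot
import cv2,numpy as np
from scipy.spatial.transform import Rotation as Ro
def ray(p,uv):
    d=p["R"].T@np.linalg.inv(p["camera_matrix"])@np.array([*uv,1.]); return -p["R"].T@p["t"],d
def onz(p,uv,z):
    o,d=ray(p,uv); return o+d*(z-o[2])/d[2]
def proj(p,X):
    c=p["camera_matrix"]@(p["R"]@np.array(X)+p["t"]); return c[:2]/c[2]
def blobs(im,lo,hi,box,amin=8):
    hsv=cv2.cvtColor(im,cv2.COLOR_RGB2HSV); m=cv2.inRange(hsv,lo,hi); k=np.zeros_like(m); x0,y0,x1,y1=box; k[y0:y1,x0:x1]=1
    n,_,st,c=cv2.connectedComponentsWithStats(m*k); return [(c[i].round(1),st[i].tolist()) for i in range(1,n) if st[i][4]>=amin]
def state():
    s=monitor.observe(); return s["time"],np.array(s["tool_pos"]),Ro.from_euler("xyz",s["tool_rot"])
E
python3 - <<'E'
from h import *
im=cv2.imread("pics/top0.png"); 
a=cv2.resize(im[140:220,220:375],None,fx=5,fy=5,interpolation=cv2.INTER_CUBIC)
cv2.imwrite("pics/crop_top.png",a)
rgb=im[:,:,::-1].copy();p=viewer.camera_params("top")
B=(225,145,375,225)
for n,lo,hi,z in(("green",(40,80,30),(85,255,255),.13),("red",(0,170,80),(4,255,255),.04),("black",(0,0,0),(180,255,50),.134),("blue",(105,100,40),(130,255,255),.13),("orange",(8,190,120),(14,255,255),.1)):
    for c,st in blobs(rgb,lo,hi,B): print(n,c,st,onz(p,c,z).round(4))
E
```

```text
green [276.2 174.3] [268, 168, 18, 14, 171] [ 0.6107 -0.0055  0.13  ]
green [362.7 201.6] [360, 200, 6, 4, 20] [ 0.5151 -0.3161  0.13  ]
red [248.8 208. ] [247, 205, 4, 7, 20] [0.4972 0.0979 0.04  ]
black [245.9 161.3] [245, 159, 3, 6, 11] [0.6562 0.1042 0.134 ]
blue [270.  191.7] [263, 185, 15, 14, 112] [0.5471 0.016  0.13  ]
blue [343.5 201. ] [342, 199, 4, 5, 14] [ 0.5164 -0.2474  0.13  ]
orange [250.9 194.1] [245, 187, 13, 15, 118] [0.542  0.0865 0.1   ]
```

View pics/crop_top.png

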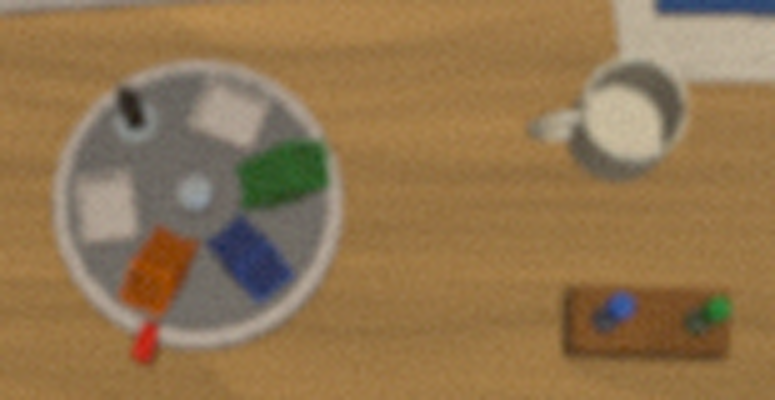

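Crop confirms it: the grey disc on a white foot has its hub at top px (259,178.4), handle top (245.4,159), and red pointer (249,208). The orange cup is at the pointer, so the stop is about 2.09 and needs a 120° clockwise turn. The green marker's top is at (363.6,202) and the blue's at (344.2,201.4).

```bash
python3 - <<'E'
from h import *
p=viewer.camera_params("top")
hub=onz(p,(259,178.4),.079);ha=onz(p,(245.4,159.2),.134);po=onz(p,(248.8,207.5),.04);gm=onz(p,(363.6,202),.13);bm=onz(p,(344.2,201.4),.13)
ang=lambda v:np.degrees(np.arctan2(v[1],v[0]))
print("hub",hub,"handle",ha,np.linalg.norm((ha-hub)[:2]),ang(ha-hub));print("ptr",po,np.linalg.norm((po-hub)[:2]),ang(po-hub));print("gm",gm,"bm",bm)
t,P,R=state()
# waypoint above handle, jaw tangential (133deg): tool-frame
print(R.as_matrix().round(3)); print("to above handle z.2",R.inv().apply([ha[0]-P[0],ha[1]-P[1],.23-P[2]]).round(3))
E
```

```text
hub [0.60444993 0.05897179 0.079     ] handle [0.66388633 0.10619566 0.134     ] 0.07591297940107863 38.46811743610299
ptr [0.49909948 0.09795447 0.04      ] 0.1123315078037502 159.69408270219355
gm [ 0.51364873 -0.31928702  0.13      ] bm [ 0.51503535 -0.24985193  0.13      ]
[[-0.958  0.287 -0.001]
 [ 0.287  0.958 -0.001]
 [ 0.    -0.001 -1.   ]]
to above handle z.2 [-0.606 -0.233 -0.004]
```

>>> {"name": "move_arm", "arguments": {"deltas": [{"x":-0.055,"y":-0.021,"z":-0.01,"wz":-7},{"x":-0.11,"y":-0.042,"z":-0.02,"wz":-14},{"x":-0.165,"y":-0.063,"z":-0.03,"wz":-21},{"x":-0.22,"y":-0.085,"z":-0.04,"wz":-28},{"x":-0.275,"y":-0.106,"z":-0.05,"wz":-35},{"x":-0.33,"y":-0.127,"z":-0.06,"wz":-42},{"x":-0.385,"y":-0.148,"z":-0.06,"wz":-49},{"x":-0.44,"y":-0.17,"z":-0.06,"wz":-55}]}}

```text
schema error: expected keys x, y, z, wx, wy, wz, hand
```

```bash
python3 - <<'E'
from h import *
t,P,R=state();print(t,P,R.as_euler("xyz",True))
print(R.inv().apply(np.array([.664,.106,.27])-P))
p=viewer.camera_params("wrist");print(R.as_matrix().T@(-p["R"].T@p["t"]-P)); print((p["R"]@R.as_matrix()).round(3),p["camera_matrix"][0])
for n,X in dict(hub=[.604,.059,.079],handle=[.664,.106,.134],ptr=[.499,.098,.04]).items(): print(n,proj(p,X))
E
```

```text
0.1 [0.15036537 0.5026581  0.22612856] [-1.79925188e+02 -1.11610695e-02  1.63337181e+02]
[-0.60579523 -0.23278015 -0.04368554]
[ 0.07310542 -0.00016659 -0.15710494]
[[ 0.001  1.    -0.001]
 [-0.961  0.    -0.276]
 [-0.276  0.001  0.961]] [325.40035167   0.         280.4398056 ]
hub [ 74.99119758 577.13590914]
handle [102.79576304 655.88361019]
ptr [ 82.89219473 490.92743616]
```

All keys are required in each row.

>>> {"name": "move_arm", "arguments": {"deltas": [{"x":-0.055,"y":-0.021,"z":-0.01,"wx":0,"wy":0,"wz":-7,"hand":1},{"x":-0.11,"y":-0.042,"z":-0.02,"wx":0,"wy":0,"wz":-14,"hand":1},{"x":-0.165,"y":-0.063,"z":-0.03,"wx":0,"wy":0,"wz":-21,"hand":1},{"x":-0.22,"y":-0.085,"z":-0.04,"wx":0,"wy":0,"wz":-28,"hand":1},{"x":-0.275,"y":-0.106,"z":-0.05,"wx":0,"wy":0,"wz":-35,"hand":1},{"x":-0.33,"y":-0.127,"z":-0.06,"wx":0,"wy":0,"wz":-42,"hand":1},{"x":-0.385,"y":-0.148,"z":-0.06,"wx":0,"wy":0,"wz":-49,"hand":1},{"x":-0.44,"y":-0.17,"z":-0.06,"wx":0,"wy":0,"wz":-55,"hand":1}]}}

```text
time: 1.1
tool_pos: [0.5245, 0.2126, 0.2865]
tool_rot: [3.141, -0.0, -2.469]
contact_force: [0.0, 1.2, -0.5]
opening: 0.0921
```

```bash
python3 - <<'E'
from h import *
t,P,R=state();print(t,P,R.as_euler("xyz",True))
print(R.inv().apply(np.array([.664,.106,.27])-P))
p=viewer.camera_params("wrist")
for n,X in dict(hub=[.604,.059,.079],handle=[.664,.106,.134],ptr=[.499,.098,.04]).items(): print(n,proj(p,X))
E
```

```text
1.1 [0.524543   0.21255173 0.28654484] [ 1.79980762e+02 -4.69254460e-03 -1.41456247e+02]
[-0.04268155 -0.17024046  0.01648419]
hub [128.52396085 154.96817006]
handle [113.27761375 236.8862456 ]
ptr [218.58864163 101.76259991]
```

>>> {"name": "move_arm", "arguments": {"deltas": [{"x":-0.014,"y":-0.056,"z":0,"wx":0,"wy":0,"wz":0,"hand":0.5},{"x":-0.028,"y":-0.113,"z":0,"wx":0,"wy":0,"wz":0,"hand":0.4},{"x":-0.043,"y":-0.17,"z":0,"wx":0,"wy":0,"wz":0,"hand":0.4},{"x":-0.043,"y":-0.17,"z":0,"wx":0,"wy":0,"wz":0,"hand":0.4},{"x":-0.043,"y":-0.17,"z":0,"wx":0,"wy":0,"wz":0,"hand":0.4}]}}

```text
time: 1.72
tool_pos: [0.662, 0.1075, 0.2859]
tool_rot: [3.14, -0.001, -2.473]
contact_force: [0.3, -0.0, -0.6]
opening: 0.0466
```

```bash
python3 - <<'E'
from h import *
t,P,R=state();print(t,P,R.as_euler("xyz",True),monitor.observe()["opening"])
p=viewer.camera_params("wrist")
for n,X in dict(hub=[.604,.059,.079],handle=[.664,.106,.134],ptr=[.499,.098,.04]).items(): print(n,proj(p,X))
cv2.imwrite("pics/w1.png",viewer.read_camera("wrist")[:,:,::-1])
E
```

```text
1.725 [0.66204895 0.10746885 0.28591619] [ 1.79917442e+02 -6.42460271e-02 -1.41677084e+02] 0.0466229417442687
hub [279.18301072 115.77254693]
handle [278.78287938 196.82676984]
ptr [363.15235779  62.83818499]
```

View pics/w1.png

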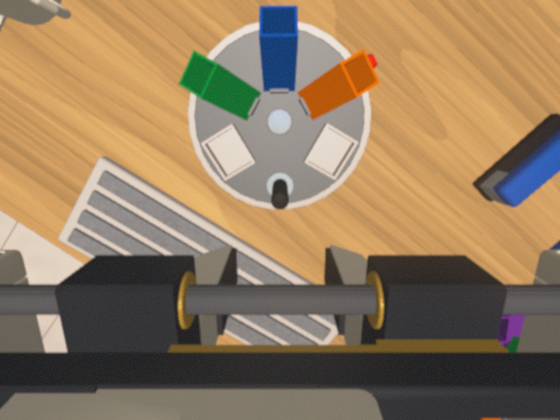

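The wrist view shows the hub top at (279.3,121) and the handle from its base at (280,182) to its top centre at about (280,200). Pointer is a red spot at (373,61), partly behind the orange cup. It agrees with the estimate to a few mm.

```bash
python3 - <<'E'
from h import *
t,P,R=state()
p=viewer.camera_params("wrist"); im=cv2.imread("pics/w1.png")[:,:,::-1].copy()
print(blobs(im,(0,0,0),(180,255,60),(255,165,305,220)),blobs(im,(0,200,80),(3,255,255),(350,40,400,80)))
hub=onz(p,(279.3,121),.079);ha=onz(p,(280,199.5),.134);d=ha-hub
print(hub,ha,np.hypot(*d[:2]),np.degrees(np.arctan2(d[1],d[0])),"ptr",onz(p,(374,61),.04))
u=d[:2]/np.hypot(*d[:2]); h=hub[:2]+.075*u; print(h,R.inv().apply([*h-P[:2],.095-P[2]]))
E
```

```text
[(array([279.7, 189.3]), [273, 180, 14, 25, 175]), (array([275.8, 204.1]), [274, 202, 5, 5, 9])] [(array([372.3,  59.8]), [369, 55, 7, 11, 36])]
[0.60813208 0.06302085 0.079     ] [0.66536971 0.10933673 0.134     ] 0.07362952154252812 38.97929200189812 ptr [0.48969643 0.10689462 0.04      ]
[0.66643509 0.11019881] [-0.00503877 -0.00141625  0.19162792]
```

>>> {"name": "move_arm", "arguments": {"deltas": [{"x":-0.005,"y":-0.001,"z":0.05,"wx":0,"wy":0,"wz":0,"hand":0.5},{"x":-0.005,"y":-0.001,"z":0.1,"wx":0,"wy":0,"wz":0,"hand":0.5},{"x":-0.005,"y":-0.001,"z":0.15,"wx":0,"wy":0,"wz":0,"hand":0.5},{"x":-0.005,"y":-0.001,"z":0.19,"wx":0,"wy":0,"wz":0,"hand":0.5},{"x":-0.005,"y":-0.001,"z":0.19,"wx":0,"wy":0,"wz":0,"hand":0.28},{"x":-0.005,"y":-0.001,"z":0.19,"wx":0,"wy":0,"wz":0,"hand":0.28},{"x":-0.005,"y":-0.001,"z":0.19,"wx":0,"wy":0,"wz":0,"hand":0.28}], "grip_force": 5}}

```text
time: 2.65
tool_pos: [0.6682, 0.1101, 0.0997]
tool_rot: [-3.139, 0.004, -2.472]
contact_force: [0.1, 0.4, 0.1]
opening: 0.0265
```

>>> {"name": "move_arm", "arguments": {"deltas": [{"x":0.001,"y":-0.013,"z":0,"wx":0,"wy":0,"wz":10,"hand":0.28},{"x":0.005,"y":-0.026,"z":0,"wx":0,"wy":0,"wz":20,"hand":0.28},{"x":0.01,"y":-0.038,"z":0,"wx":0,"wy":0,"wz":30,"hand":0.28},{"x":0.018,"y":-0.049,"z":0,"wx":0,"wy":0,"wz":40,"hand":0.28},{"x":0.027,"y":-0.058,"z":0,"wx":0,"wy":0,"wz":50,"hand":0.28},{"x":0.038,"y":-0.065,"z":0,"wx":0,"wy":0,"wz":60,"hand":0.28},{"x":0.049,"y":-0.071,"z":0,"wx":0,"wy":0,"wz":70,"hand":0.28},{"x":0.062,"y":-0.074,"z":0,"wx":0,"wy":0,"wz":80,"hand":0.28}]}}

```text
time: 3.65
tool_pos: [0.6658, 0.0132, 0.0987]
tool_rot: [3.138, 0.003, 2.409]
contact_force: [3.3, 2.2, -1.9]
opening: 0.0258
```

>>> {"name": "move_arm", "arguments": {"deltas": [{"x":0.001,"y":-0.013,"z":0,"wx":0,"wy":0,"wz":10,"hand":0.28},{"x":0.005,"y":-0.026,"z":0,"wx":0,"wy":0,"wz":20,"hand":0.28},{"x":0.01,"y":-0.038,"z":0,"wx":0,"wy":0,"wz":30,"hand":0.28},{"x":0.018,"y":-0.049,"z":0,"wx":0,"wy":0,"wz":40,"hand":0.28},{"x":0.018,"y":-0.049,"z":0,"wx":0,"wy":0,"wz":40,"hand":0.28},{"x":0.018,"y":-0.049,"z":0,"wx":0,"wy":0,"wz":40,"hand":0.4},{"x":0.018,"y":-0.049,"z":0,"wx":0,"wy":0,"wz":40,"hand":0.5},{"x":0.018,"y":-0.049,"z":0,"wx":0,"wy":0,"wz":40,"hand":0.5}]}}

```text
time: 4.65
tool_pos: [0.6186, -0.0114, 0.0967]
tool_rot: [3.141, -0.0, 1.718]
contact_force: [-0.3, -0.4, -0.1]
opening: 0.0457
```

```bash
python3 - <<'E'
from h import *
t,P,R=state();print(t,P,R.as_euler("xyz",True),monitor.observe()["opening"])
im=viewer.read_camera("top");cv2.imwrite("pics/t2.png",im[:,:,::-1]);p=viewer.camera_params("top")
B=(225,145,295,225)
for n,lo,hi,z in(("green",(40,80,30),(85,255,255),.1),("red",(0,170,80),(4,255,255),.04),("blue",(105,100,40),(130,255,255),.1),("orange",(8,190,120),(14,255,255),.1)):
    for c,st in blobs(im,lo,hi,B):
        X=onz(p,c,z);print(n,c,st,X.round(4),np.degrees(np.arctan2(X[1]-.061,X[0]-.607)))
E
```

```text
4.65 [ 0.61856157 -0.01138856  0.09666009] [ 1.79990959e+02 -2.15432737e-03  9.84074420e+01] 0.0456656331201626
green [245.7 196.8] [245, 193, 2, 8, 12] [0.5318 0.1053 0.1   ] 149.49872633070825
blue [239.8 179.7] [232, 175, 17, 10, 150] [0.5949 0.1283 0.1   ] 100.19615084325126
orange [246.2 162.7] [239, 154, 15, 20, 142] [0.6588 0.106  0.1   ] 41.02284789222681
```

>>> {"name": "move_arm", "arguments": {"deltas": [{"x":0,"y":0,"z":-0.05,"wx":0,"wy":0,"wz":0,"hand":0.5},{"x":0,"y":0,"z":-0.1,"wx":0,"wy":0,"wz":0,"hand":0.5},{"x":0,"y":0,"z":-0.15,"wx":0,"wy":0,"wz":0,"hand":0.5},{"x":-0.055,"y":-0.028,"z":-0.17,"wx":0,"wy":0,"wz":0,"hand":0.5},{"x":-0.11,"y":-0.056,"z":-0.17,"wx":0,"wy":0,"wz":0,"hand":0.5},{"x":-0.165,"y":-0.084,"z":-0.17,"wx":0,"wy":0,"wz":0,"hand":0.5},{"x":-0.22,"y":-0.112,"z":-0.17,"wx":0,"wy":0,"wz":0,"hand":0.5},{"x":-0.275,"y":-0.142,"z":-0.17,"wx":0,"wy":0,"wz":0,"hand":0.5}]}}

```text
time: 5.7
tool_pos: [0.517, -0.3059, 0.2667]
tool_rot: [3.141, 0.0, 1.717]
contact_force: [0.5, -0.5, -0.2]
opening: 0.0456
```

```bash
python3 - <<'E'
from h import *
t,P,R=state();print(t,P,R.as_euler("xyz",True))
im=viewer.read_camera("top");p=viewer.camera_params("top")
B=(225,145,295,225)
for n,lo,hi,z in(("green",(40,80,30),(85,255,255),.1),("red",(0,170,80),(4,255,255),.04),("blue",(105,100,40),(130,255,255),.1),("orange",(8,190,120),(14,255,255),.1)):
    for c,st in blobs(im,lo,hi,B):
        X=onz(p,c,z);print(n,c,st,X.round(4),np.degrees(np.arctan2(X[1]-.061,X[0]-.607)))
p=viewer.camera_params("wrist");w=viewer.read_camera("wrist")
print(proj(p,[.514,-.319,.13]),proj(p,[.515,-.25,.13]))
cv2.imwrite("pics/both.png",np.hstack([cv2.resize(im[145:225,215:300],None,fx=4,fy=4),cv2.resize(w,(427,320))])[:,:,::-1])
cv2.imwrite("pics/w2.png",w[:,:,::-1])
E
```

```text
5.7 [ 0.51695845 -0.30587438  0.26671871] [1.79982697e+02 3.30599432e-03 9.83794812e+01]
green [251.4 194.2] [245, 186, 14, 17, 152] [0.5416 0.0847 0.1   ] 160.10721709101156
red [248.9 207.9] [248, 205, 3, 7, 18] [0.4976 0.0975 0.04  ] 161.53212065848052
blue [240.2 179.9] [232, 175, 18, 10, 149] [0.5942 0.1268 0.1   ] 101.0333575784575
orange [246.7 163. ] [239, 154, 17, 20, 150] [0.6577 0.1042 0.1   ] 40.435394594301734
[278.79097705 205.89430928] [290.89183878 130.7405569 ]
```

View pics/both.png

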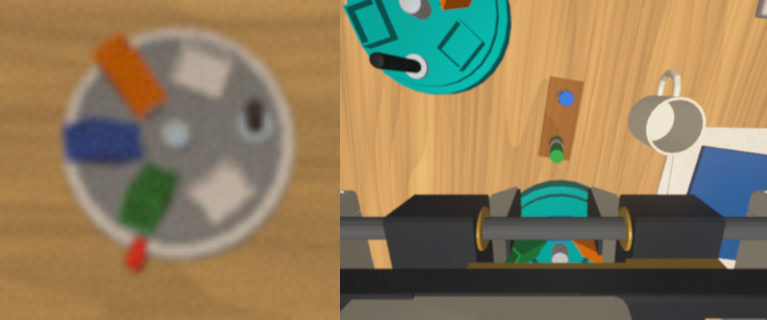

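Left: the green cup now sits at the red pointer (160.1° against about 160°). Right: the green marker's top is at about wrist px (284,205), with the blue one above it. The turquoise decoy is near, but lower than the gripper body will go.

```bash
python3 - <<'E'
from h import *
t,P,R=state(); im=cv2.imread("pics/w2.png")[:,:,::-1].copy(); p=viewer.camera_params("wrist")
for c,st in blobs(im,(40,80,30),(85,255,255),(260,170,310,225)):print("g",c,st)
for c,st in blobs(im,(105,100,40),(130,255,255),(270,100,320,150)):print("b",c,st,onz(p,c,.13))
hsv=cv2.cvtColor(im,cv2.COLOR_RGB2HSV)
for r in range(176,216,2): print(r,hsv[r,272:298:2,2])
E
```

```text
g [282.8 181.3] [277, 180, 13, 5, 25]
g [283.7 200.7] [275, 187, 18, 27, 379]
b [296.3 128.5] [287, 119, 20, 20, 300] [ 0.52101708 -0.24362842  0.13      ]
176 [164 158 161 164 165 161 156 158 165 167 168 168 168]
178 [162 158 158 158 144 128 121 136 155 168 168 168 166]
180 [160 160 150 117  84  88  91  86 102 152 167 168 168]
182 [161 153 121  92  96 102 101  99  89 115 164 168 173]
184 [159 145  90 101 117 124 124 118 105  90 145 168 168]
186 [158 134  98 126 113 122 117 114 128 108 129 165 169]
188 [159 137 119 134 100  95  90 100 111 117 131 165 168]
190 [158 146 130 102  89  87  87  89  91 117 153 168 168]
192 [160 151 109  89  89  90  89  87  87  95 157 170 168]
194 [159 158  99  89  87  90  89  88  85  87 131 168 172]
196 [160 151  94  92 104 120 121 116  98  93 123 167 167]
198 [159 144  96 123 157 168 170 168 157 123 107 165 169]
200 [158 145 127 168 176 174 176 175 175 166 114 162 167]
202 [160 142 155 176 173 174 174 174 177 174 147 157 168]
204 [162 141 167 176 175 172 174 173 171 175 159 156 169]
206 [184 165 165 173 175 175 173 172 172 171 158 154 170]
208 [210 200 164 174 175 171 171 173 174 170 149 164 168]
210 [210 212 171 169 172 172 172 170 173 170 174 195 191]
212 [214 219 210 162 170 169 171 169 164 172 208 211 209]
214 [212 218 210 204 185 155 156 167 190 208 214 210 210]
```

```bash
python3 - <<'E'
from h import *
t,P,R=state(); p=viewer.camera_params("wrist")
m=onz(p,(283.7,205.5),.13);print(m,R.inv().apply([*m[:2]-P[:2],.094-P[2]]))
E
```

```text
[ 0.52001236 -0.31411003  0.13      ] [-0.00466843  0.00443552  0.17215835]
```

>>> {"name": "move_arm", "arguments": {"deltas": [{"x":-0.005,"y":0.004,"z":0.04,"wx":0,"wy":0,"wz":0,"hand":0.6},{"x":-0.005,"y":0.004,"z":0.08,"wx":0,"wy":0,"wz":0,"hand":0.6},{"x":-0.005,"y":0.004,"z":0.12,"wx":0,"wy":0,"wz":0,"hand":0.6},{"x":-0.005,"y":0.004,"z":0.12,"wx":0,"wy":0,"wz":0,"hand":0.6}]}}

```text
time: 6.3
tool_pos: [0.5211, -0.3067, 0.1437]
tool_rot: [-3.137, -0.005, 1.717]
contact_force: [-0.3, -0.3, 0.3]
opening: 0.0553
```

```bash
python3 - <<'E'
from h import *
t,P,R=state(); print(t,P,R.inv().apply([.520-P[0],-.314-P[1],.094-P[2]]))
E
```

```text
6.3 [ 0.52105872 -0.30670038  0.14369964] [-0.00733115 -0.00187257  0.04967099]
```

>>> {"name": "move_arm", "arguments": {"deltas": [{"x":-0.007,"y":-0.002,"z":0.0,"wx":0,"wy":0,"wz":0,"hand":0.6},{"x":-0.007,"y":-0.002,"z":0.025,"wx":0,"wy":0,"wz":0,"hand":0.6},{"x":-0.007,"y":-0.002,"z":0.05,"wx":0,"wy":0,"wz":0,"hand":0.6},{"x":-0.007,"y":-0.002,"z":0.05,"wx":0,"wy":0,"wz":0,"hand":0.6},{"x":-0.007,"y":-0.002,"z":0.05,"wx":0,"wy":0,"wz":0,"hand":0.6}]}}

```text
time: 6.92
tool_pos: [0.5225, -0.3166, 0.0989]
tool_rot: [3.139, 0.003, 1.716]
contact_force: [-0.2, 0.3, 0.3]
opening: 0.0552
```

```bash
python3 - <<'E'
from h import *
t,P,R=state(); print(t,P,R.inv().apply([.520-P[0],-.314-P[1],.094-P[2]]))
E
```

```text
6.925 [ 0.52248998 -0.31661183  0.09889728] [ 0.00295791 -0.0020969   0.00488454]
```

>>> {"name": "move_arm", "arguments": {"deltas": [{"x":0.002,"y":-0.002,"z":0.003,"wx":0,"wy":0,"wz":0,"hand":0.4},{"x":0.002,"y":-0.002,"z":0.003,"wx":0,"wy":0,"wz":0,"hand":0.2},{"x":0.002,"y":-0.002,"z":0.003,"wx":0,"wy":0,"wz":0,"hand":0},{"x":0.002,"y":-0.002,"z":0.003,"wx":0,"wy":0,"wz":0,"hand":0},{"x":0.002,"y":-0.002,"z":0.003,"wx":0,"wy":0,"wz":0,"hand":0},{"x":0.002,"y":-0.002,"z":0.003,"wx":0,"wy":0,"wz":0,"hand":0},{"x":0.002,"y":-0.002,"z":0.003,"wx":0,"wy":0,"wz":0,"hand":0}], "grip_force": 15}}

```text
time: 7.8
tool_pos: [0.519, -0.314, 0.0937]
tool_rot: [-3.141, -0.0, 1.716]
contact_force: [-1.0, -1.3, 2.0]
opening: 0.0169
```

```bash
cat >> h.py <<'E'
HUB=np.array([.607,.061]); A=np.radians(159.8)
def target(s,g=.084,hub=HUB):
    u=np.array([np.cos(A),np.sin(A),0]); b=np.sin(np.radians(32))*u+np.array([0,0,np.cos(np.radians(32))])
    F=np.array([*(hub+.048*u[:2]),.062]); return F,b,F+(g+s)*b
def delta(T,b,P,R):
    z=R.apply([0,0,1]); q,_=Ro.align_vectors([-b],[z]) if 0 else (None,0)
    ax=np.cross(z,-b); n=np.linalg.norm(ax); a=np.arctan2(n,z@-b); w=R.inv().apply(ax/n*a) if n>1e-9 else np.zeros(3)
    return R.inv().apply(T-P).round(4),np.degrees(w).round(2)
E
python3 - <<'E'
from h import *
t,P,R=state(); F,b,T=target(.1); print(t,P,F,b,T,delta(T,b,P,R))
E
```

```text
7.8 [ 0.51896433 -0.31400903  0.09371282] [0.56195233 0.07757431 0.062     ] [-0.49732553  0.18298017  0.8480481 ] [0.47044444 0.11124266 0.21804085] (array([ 0.4278,  0.0136, -0.1243]), array([-28.13, -15.3 ,  -0.  ]))
```

>>> {"name": "move_arm", "arguments": {"deltas": [{"x":0,"y":0,"z":-0.03,"wx":0,"wy":0,"wz":0,"hand":0},{"x":0,"y":0,"z":-0.07,"wx":0,"wy":0,"wz":0,"hand":0},{"x":0,"y":0,"z":-0.12,"wx":0,"wy":0,"wz":0,"hand":0},{"x":0,"y":0,"z":-0.17,"wx":0,"wy":0,"wz":0,"hand":0},{"x":0,"y":0,"z":-0.2,"wx":0,"wy":0,"wz":0,"hand":0}]}}

```text
time: 8.43
tool_pos: [0.5198, -0.3141, 0.2967]
tool_rot: [3.138, 0.003, 1.716]
contact_force: [0.3, -0.1, -1.2]
opening: 0.0169
```

```bash
python3 - <<'E'
from h import *
t,P,R=state(); F,b,T=target(.125); print(t,P,T,delta(T,b,P,R))
E
```

```text
8.425 [ 0.51981958 -0.31414576  0.29669872] [0.4580113  0.11581717 0.23924205] (array([0.4345, 0.0011, 0.0563]), array([-27.92, -15.15,  -0.  ]))
```

>>> {"name": "move_arm", "arguments": {"deltas": [{"x":0.055,"y":0,"z":0.0,"wx":-3.5,"wy":-1.9,"wz":0,"hand":0},{"x":0.11,"y":0,"z":0.0,"wx":-7,"wy":-3.8,"wz":0,"hand":0},{"x":0.165,"y":0,"z":0.0,"wx":-10.5,"wy":-5.7,"wz":0,"hand":0},{"x":0.22,"y":0,"z":0.01,"wx":-14,"wy":-7.6,"wz":0,"hand":0},{"x":0.275,"y":0,"z":0.02,"wx":-17.5,"wy":-9.5,"wz":0,"hand":0},{"x":0.33,"y":0,"z":0.035,"wx":-21,"wy":-11.4,"wz":0,"hand":0},{"x":0.385,"y":0.001,"z":0.045,"wx":-24.5,"wy":-13.3,"wz":0,"hand":0},{"x":0.435,"y":0.001,"z":0.056,"wx":-28,"wy":-15.2,"wz":0,"hand":0}]}}

```text
time: 9.43
tool_pos: [0.4582, 0.1074, 0.2398]
tool_rot: [2.655, 0.25, 1.653]
contact_force: [-0.3, -0.9, -0.3]
opening: 0.0166
```

```bash
python3 - <<'E'
from h import *
for n in("top","scene"): viewer.read_camera(n)
w=viewer.read_camera("wrist"); s=viewer.read_camera("scene")
t,P,R=state(); F,b,T=target(.125); print(t,P,T,delta(T,b,P,R),R.apply([0,0,1]),monitor.observe()["opening"])
for n in("wrist","scene"):
    p=viewer.camera_params(n);print(n,"mouth",proj(p,F+.072*b),"floor",proj(p,F),"lower end",proj(p,P-.084*b),"hub",proj(p,[*HUB,.079]))
cv2.imwrite("pics/w3.png",w[:,:,::-1]);cv2.imwrite("pics/s3.png",s[:,:,::-1])
cv2.imwrite("pics/both3.png",np.hstack([cv2.resize(w,(480,360)),cv2.resize(s[165:285,265:370],(315,360))])[:,:,::-1])
E
```

```text
9.625 [0.45843799 0.10650158 0.2394731 ] [0.4580113  0.11581717 0.23924205] (array([ 0.0091,  0.0013, -0.0017]), array([-1.06, -0.4 , -0.  ])) [ 0.48076387 -0.17976034 -0.85822626] 0.017039274964802578
wrist mouth [283.75209627 192.69739925] floor [284.25400104 179.09280468] lower end [281.47955883 218.3267828 ] hub [321.17175429 197.5916858 ]
scene mouth [316.85604983 199.62279388] floor [315.9527258  226.08568572] lower end [314.35978314 180.61579061] hub [316.26184999 231.15168977]
```

View pics/both3.png

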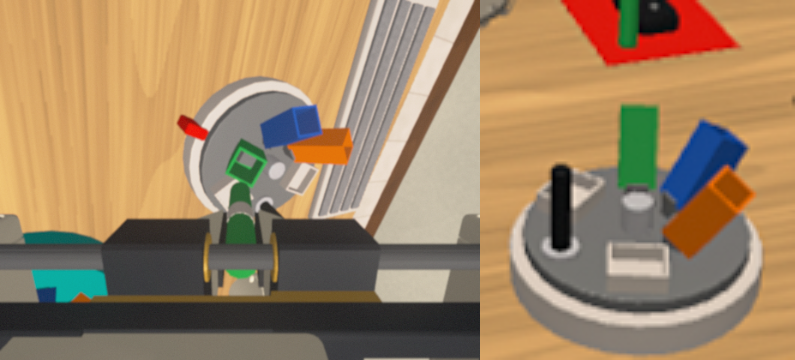

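Wrist view: green cup mouth at about (287,187) full-res px, hub at about (324,199), marker's lower end at about (278,216). The cup is at the pointer, and I'll measure the mouth more sharply.

```bash
python3 - <<'E'
import cv2
w=cv2.imread("pics/w3.png");cv2.imwrite("pics/c3.png",cv2.resize(w[150:250,240:350],None,fx=6,fy=6,interpolation=cv2.INTER_CUBIC))
E
```

```text
(no output)
```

View pics/c3.png

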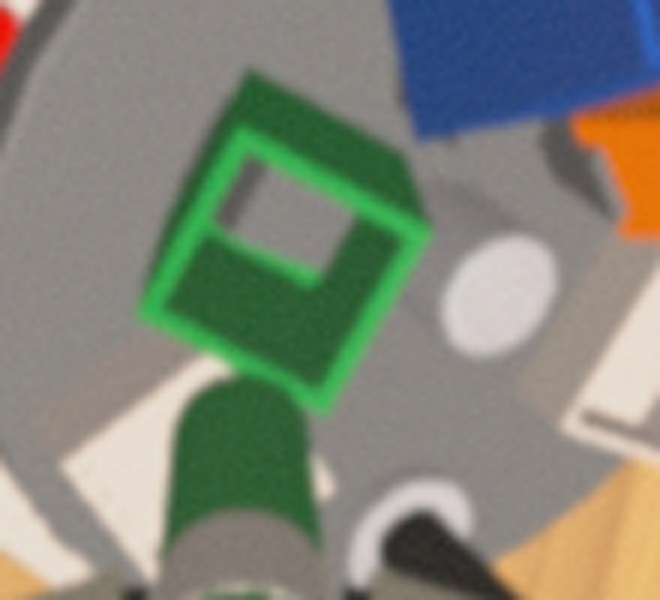

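Outer mouth corners give a centre of (287.3,195.0) px, against (283.8,192.7) predicted. The marker tip's axis is at column 280, against 281.5 predicted. Correcting from this.

```bash
python3 - <<'E'
from h import *
t,P,R=state(); p=viewer.camera_params("wrist"); F,b,_=target(0)
def onpl(uv,Q):
    o,d=ray(p,uv); return o+d*((Q-o)@b)/(d@b)
M=onpl((287.3,195.),F+.072*b); print("M err",R.inv().apply(M-F-.072*b))
ex=onpl((280.,218.3),P-.084*b)-(P-.084*b); print("tip err",R.inv().apply(ex))
F2=M-.072*b; print(F2)
for s in (.125,.03,.008):
    print(s,delta(F2+(.084+s)*b,b,P,R))
E
```

```text
M err [-2.15144234e-03  3.26761762e-03 -7.52645487e-05]
tip err [ 1.55647872e-05 -1.14484744e-03  2.11950077e-05]
[0.56494672 0.0761342  0.06406674]
0.125 (array([ 0.0069,  0.0046, -0.0018]), array([-1.06, -0.4 , -0.  ]))
0.03 (array([0.0063, 0.0063, 0.0932]), array([-1.06, -0.4 , -0.  ]))
0.008 (array([0.0061, 0.0067, 0.1152]), array([-1.06, -0.4 , -0.  ]))
```

>>> {"name": "move_arm", "arguments": {"deltas": [{"x":0.007,"y":0.006,"z":0,"wx":-1,"wy":-0.4,"wz":0,"hand":0},{"x":0.007,"y":0.006,"z":0.02,"wx":-1,"wy":-0.4,"wz":0,"hand":0},{"x":0.007,"y":0.006,"z":0.04,"wx":-1,"wy":-0.4,"wz":0,"hand":0},{"x":0.007,"y":0.006,"z":0.04,"wx":-1,"wy":-0.4,"wz":0,"hand":0}]}}

```text
time: 10.12
tool_pos: [0.4831, 0.1039, 0.2056]
tool_rot: [2.642, 0.258, 1.646]
contact_force: [0.3, 0.2, -1.3]
opening: 0.017
```

```bash
python3 - <<'E'
from h import *
w=viewer.read_camera("wrist"); t,P,R=state(); p=viewer.camera_params("wrist"); F,b,_=target(0);F2=np.array([.565,.0761,.064])
T=F2+.164*b;print(t,P,delta(T,b,P,R),monitor.observe()["contact_force"],proj(p,F2+.072*b),proj(p,P-.084*b))
cv2.imwrite("pics/c4.png",cv2.resize(w[150:250,230:340],None,fx=6,fy=6,interpolation=cv2.INTER_CUBIC)[:,:,::-1])
E
```

```text
10.175 [0.48317297 0.10429545 0.20632648] (array([ 0.0026, -0.0009,  0.0025]), array([-0.15,  0.19, -0.  ])) [ 0.12302717  0.22473198 -0.03964269] [278.67290918 210.34623407] [279.80104035 217.27973941]
```

View pics/c4.png

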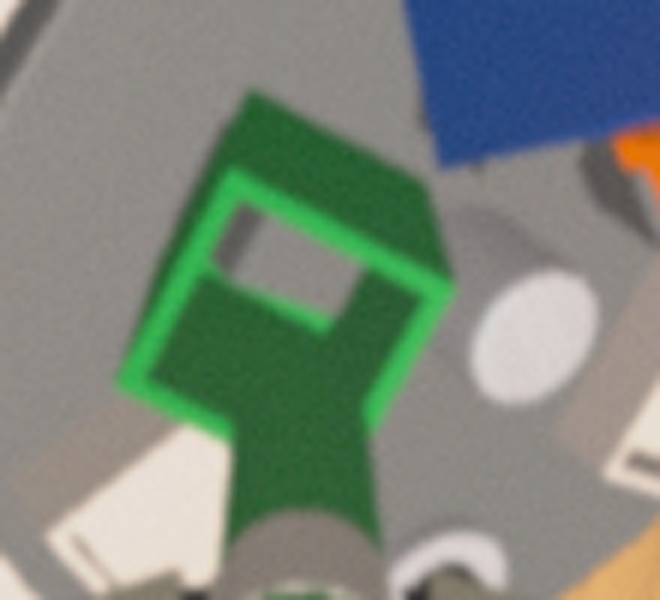

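>>> {"name": "move_arm", "arguments": {"deltas": [{"x":0.005,"y":-0.002,"z":0,"wx":0,"wy":0,"wz":0,"hand":0},{"x":0.005,"y":-0.002,"z":0.01,"wx":0,"wy":0,"wz":0,"hand":0},{"x":0.005,"y":-0.002,"z":0.02,"wx":0,"wy":0,"wz":0,"hand":0},{"x":0.005,"y":-0.002,"z":0.03,"wx":0,"wy":0,"wz":0,"hand":0},{"x":0.005,"y":-0.002,"z":0.03,"wx":0,"wy":0,"wz":0,"hand":0}]}}

```text
time: 10.8
tool_pos: [0.4954, 0.1045, 0.1775]
tool_rot: [2.642, 0.258, 1.649]
contact_force: [0.5, 0.2, 0.1]
opening: 0.0167
```

```bash
python3 - <<'E'
from h import *
w=viewer.read_camera("wrist"); t,P,R=state(); p=viewer.camera_params("wrist"); F,b,_=target(0);F2=np.array([.565,.0761,.064])
T=F2+.134*b;print(t,P,delta(T,b,P,R),monitor.observe()["contact_force"],monitor.observe()["opening"],proj(p,F2+.072*b),proj(p,P-.084*b))
cv2.imwrite("pics/c5.png",cv2.resize(w[150:250,230:340],None,fx=6,fy=6,interpolation=cv2.INTER_CUBIC)[:,:,::-1])
E
```

```text
10.85 [0.49546542 0.10463075 0.17800848] (array([-0.004 ,  0.0016,  0.0025]), array([-0.13,  0.11, -0.  ])) [-0.6042956   0.30580402 -0.28912783] 0.016645393671018843 [281.87764992 230.74322543] [279.79321213 217.40911819]
```

View pics/c5.png

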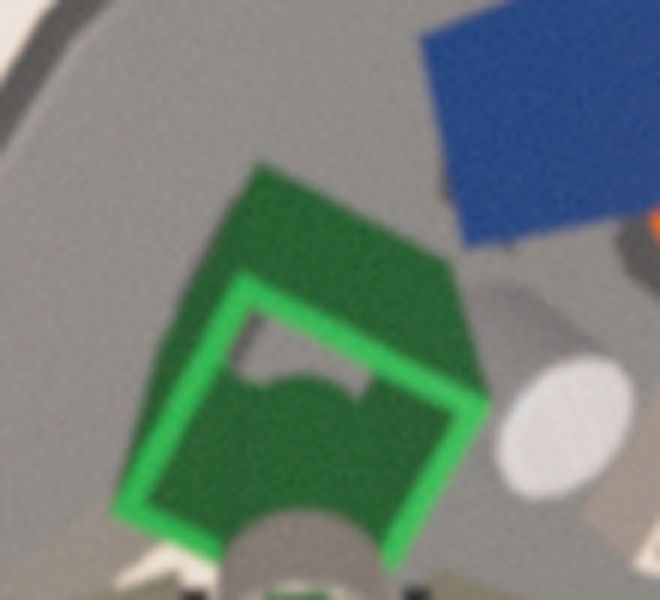

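The marker tip is inside the green mouth, centred left to right, with no contact force. Going on down.

>>> {"name": "move_arm", "arguments": {"deltas": [{"x":0,"y":0,"z":0.01,"wx":0,"wy":0,"wz":0,"hand":0},{"x":0,"y":0,"z":0.02,"wx":0,"wy":0,"wz":0,"hand":0},{"x":0,"y":0,"z":0.03,"wx":0,"wy":0,"wz":0,"hand":0},{"x":0,"y":0,"z":0.042,"wx":0,"wy":0,"wz":0,"hand":0},{"x":0,"y":0,"z":0.042,"wx":0,"wy":0,"wz":0,"hand":0}]}}

```text
time: 11.48
tool_pos: [0.5163, 0.0967, 0.1418]
tool_rot: [2.642, 0.258, 1.649]
contact_force: [0.6, 0.0, -0.2]
opening: 0.0166
```

>>> {"name": "move_arm", "arguments": {"deltas": [{"x":0,"y":0,"z":0,"wx":0,"wy":0,"wz":0,"hand":0.3},{"x":0,"y":0,"z":0,"wx":0,"wy":0,"wz":0,"hand":0.4},{"x":0,"y":0,"z":0,"wx":0,"wy":0,"wz":0,"hand":0.45},{"x":0,"y":0,"z":0,"wx":0,"wy":0,"wz":0,"hand":0.45}]}}

```text
time: 11.98
tool_pos: [0.5164, 0.0971, 0.1432]
tool_rot: [2.64, 0.257, 1.649]
contact_force: [-0.7, -0.4, -0.1]
opening: 0.041
```

>>> {"name": "move_arm", "arguments": {"deltas": [{"x":0,"y":0,"z":-0.02,"wx":0,"wy":0,"wz":0,"hand":0.45},{"x":0,"y":0,"z":-0.05,"wx":0,"wy":0,"wz":0,"hand":0.45},{"x":0,"y":0,"z":-0.09,"wx":0,"wy":0,"wz":0,"hand":0.45},{"x":0,"y":0,"z":-0.13,"wx":0,"wy":0,"wz":0,"hand":0.45},{"x":0,"y":0,"z":-0.15,"wx":0,"wy":0,"wz":0,"hand":0.45},{"x":0,"y":0,"z":-0.15,"wx":0,"wy":0,"wz":0,"hand":0.45}]}}

```text
time: 12.72
tool_pos: [0.4421, 0.1253, 0.2717]
tool_rot: [2.637, 0.256, 1.649]
contact_force: [-1.2, 0.4, -0.1]
opening: 0.0413
```

```bash
python3 - <<'E'
from h import *
viewer.read_camera("top");w=viewer.read_camera("wrist");s=viewer.read_camera("scene");p=viewer.camera_params("wrist");ps=viewer.camera_params("scene");F,b,_=target(0);F2=np.array([.566,.0761,.064])
t,P,R=state();print(t,P,monitor.observe()["contact_force"])
for k,q in(("w",p),("s",ps)): print(k,"top end",proj(q,F2+.12*b),"mouth",proj(q,F2+.072*b),"hub",proj(q,[.608,.061,.079]))
cv2.imwrite("pics/both6.png",np.hstack([cv2.resize(w,(480,360)),cv2.resize(s[165:285,265:370],(315,360))])[:,:,::-1])
E
```

```text
12.875 [0.44177418 0.12450267 0.26917669] [0.88204966 0.12928169 0.10524596]
w top end [282.84021132 208.57860791] mouth [282.59353681 196.12265205] hub [313.30914152 197.44344457]
s top end [317.50308121 182.10201763] mouth [316.89897681 199.79992186] hub [316.39616966 231.36544663]
```

View pics/both6.png

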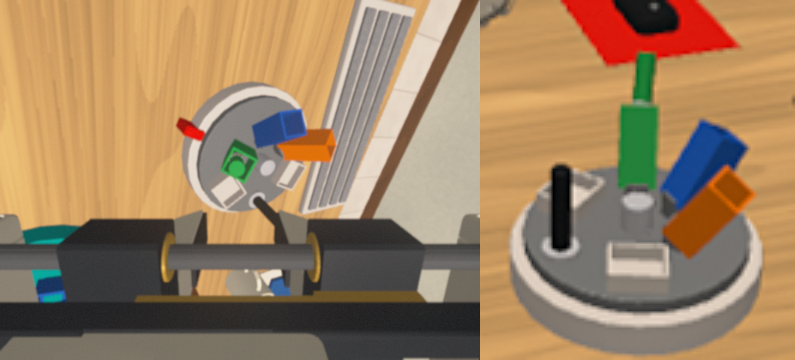

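The marker is fully down. Its top end is at scene px (320,183), against (317.5,182) predicted for seated, with only a sliver of the white band above the rim. The cup is still at the red pointer and the gripper is clear.

```bash
python3 - <<'E'
from h import *
im=viewer.read_camera("top");p=viewer.camera_params("top")
for c,st in blobs(im,(105,100,40),(130,255,255),(225,145,375,225)): print(c,onz(p,c,.1),np.degrees(np.arctan2(*(onz(p,c,.1)[:2]-HUB)[::-1])))
print(monitor.observe()["time"],robot.hand_in())
E
```

```text
[240.2 179.8] [0.59454732 0.12678253 0.1       ] 100.7192950408166
[343.5 200.8] [ 0.52104527 -0.25234872  0.1       ] -105.33949685885727
the job is handed in; nothing more can be done
12.925 None
```

The green marker is in the green cup, same end down, with the cup at the red pointer. I handed the job in at 12.9 s; no verdict is reported.

- **What I did:** I caged the grey organiser's black post between the fingers and turned it 120° clockwise, so the green cup clicked in at the pointer. I then lifted the green marker from the block, tilted it 32° in line with the cup and lowered it in. I released it about 10 mm above the cup floor and backed the gripper away.
- **Turntable:** After the turn, the green cup measured 160.1°, against about 160° for the pointer. At the end I inferred its position from the blue cup, which reads 100.7° against 101.0° after the turn.
- **Marker:** Its top end is about 3 px from where a fully seated marker should appear. Only a sliver of the white band shows above the rim. It leans slightly within the cup's slack.
- **Everything else:** The blue marker is at its starting pixel, within 0.2 px. I did not re-measure the mug or the stapler; the arm never came near them. There was no notable contact force when I backed away.
- **Disagreement:** Successive close-up estimates of the cup mouth differed by about 3 mm. I corrected partway between them, and the marker went in without contact force.

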